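# Fetch the standard jar from behind the solvent bottles

### The job

Clear the three tall amber bottles out of the solvent tray onto the grey mat, then take the small yellow-lidded jar from behind them and stand it in the middle of the balance pan. Only after that, put each bottle back into the tray, centred on the spot of its cap's colour. Keep bottles and jar upright, let go of everything, and leave the little glass beaker in the tray where it stands.

Things in the scene. Friction and masses are not known exactly. Their poses are not given: they have to be found in the camera images.
- bottle_blue: loose tall amber lab bottle with a blue screw cap, upright, 140 mm tall, about 180 g; round body 50 mm across up to 88 mm, then a sloping shoulder; the cap is 34 mm across and spans 104 to 140 mm above the underside (grip it there, about 122 mm up). Origin: centre of its underside; z up. At the start it stands on the blue spot
- bottle_red: loose tall amber lab bottle with a red screw cap, upright, 140 mm tall, about 180 g; round body 50 mm across up to 88 mm, then a sloping shoulder; the cap is 34 mm across and spans 104 to 140 mm above the underside (grip it there, about 122 mm up). Origin: centre of its underside; z up. At the start it stands on the red spot
- bottle_green: loose tall amber lab bottle with a green screw cap, upright, 140 mm tall, about 180 g; round body 50 mm across up to 88 mm, then a sloping shoulder; the cap is 34 mm across and spans 104 to 140 mm above the underside (grip it there, about 122 mm up). Origin: centre of its underside; z up. At the start it stands on the green spot
- spot_blue: fixed blue disc on the solvent tray, 62 mm across, 2 mm thick: the place of the blue-capped bottle, which stands on its top face. Origin: centre of its underside, 6 mm above the bench. All three spots' axes are the tray's: x towards its raised rear wall, away from the robot; y left
- spot_red: fixed red disc on the solvent tray, 62 mm across, 2 mm thick: the place of the red-capped bottle, which stands on its top face. Origin: centre of its underside, 6 mm above the bench. The white tray is 200 mm (x) by 240 mm (y), its floor 6 mm above the bench, edges 12 mm high, rear wall (+x) 60 mm high
- spot_green: fixed green disc on the solvent tray, 62 mm across, 2 mm thick: the place of the green-capped bottle, which stands on its top face. Origin: centre of its underside, 6 mm above the bench. One spot lies left and one right of the jar, 124 mm apart, the third 57 mm in front of (-x) the line between them; which colour is where changes
- jar: loose small white jar with a yellow lid, round, 44 mm across (lid 43 mm), 55 mm tall, about 100 g; it stands on the tray floor between the left and right bottles, behind the front one, with about 8 mm between it and the tray's 60 mm high rear wall, so once the bottles are gone grip it across the tray's y. Origin: centre of its underside; z up
- mat: fixed grey mat flat on the bench, to one side of the tray (left or right), 260 mm long (its x) by 130 mm wide (its y), 3 mm thick: the side area, empty at the start. Origin: centre of its underside; its upper face is 3 mm higher
- balance: fixed white laboratory balance on the bench, on the other side of the tray from the mat, with a round steel pan 90 mm across whose top is 56 mm above the origin. Origin: on the bench directly under the pan's centre; x points away from the display. Housing 140 mm wide (y), lower than the pan, from 135 mm in front to 65 mm behind it. A brass weight 30 mm tall stands behind it
- beaker: loose small empty glass beaker, 40 mm across and 50 mm tall, standing in a front corner of the tray, some 95 mm from the front spot; it stays there. Origin: centre of its underside; z up

How it is judged:
On the way, in this order (a step that is already met when the one before it is completed fails the run):
1. all three bottles stand on the grey mat at the same time (x of bottle_blue in the frame of mat between -0.12 and 0.12 m and y of bottle_blue in the frame of mat between -0.055 and 0.055 m and z of each of bottle_blue, bottle_red, bottle_green in the frame of mat below 0.009 m and angle between each of bottle_blue, bottle_red, bottle_green's own z axis and vertical below 0.1 rad and x of bottle_red in the frame of mat between -0.12 and 0.12 m and y of bottle_red in the frame of mat between -0.055 and 0.055 m and x of bottle_green in the frame of mat between -0.12 and 0.12 m and y of bottle_green in the frame of mat between -0.055 and 0.055 m), for 0.2 s.
2. the jar stands in the middle of the balance pan, while the three bottles still stand on the mat (all of step 1 and horizontal distance between jar and balance below 0.015 m and z of jar in the frame of balance between 0.05 and 0.062 m and angle between jar's own z axis and vertical below 0.08 rad and linear speed of jar below 0.02 m/s), for 0.2 s.
At the end, for the whole second after the job is handed in: Each bottle stands upright and at rest on the spot of its cap's colour, its centre within 12 mm of the spot's centre; the jar stands upright and at rest on the balance pan, within 15 mm of the pan's centre; the beaker is within 20 mm of where it started (horizontal distance between bottle_blue and spot_blue below 0.012 m and z of bottle_blue in the frame of spot_blue below 0.006 m and angle between each of bottle_blue, bottle_red, bottle_green, jar's own z axis and vertical below 0.08 rad and linear speed of each of bottle_blue, bottle_red, bottle_green, jar below 0.02 m/s and horizontal distance between bottle_red and spot_red below 0.012 m and z of bottle_red in the frame of spot_red below 0.006 m and horizontal distance between bottle_green and spot_green below 0.012 m and z of bottle_green in the frame of spot_green below 0.006 m and horizontal distance between jar and balance below 0.015 m and z of jar in the frame of balance between 0.05 and 0.062 m and distance of beaker from where it was at the start of the episode below 0.02 m); the robot touches nothing.
It fails at once if a bottle or the jar is tipped by more than about 30 degrees (angle between any of bottle_blue, bottle_red, bottle_green, jar's own z axis and vertical above 0.5 rad).
It fails at once if the beaker is knocked over or shifted by more than 20 mm (angle between beaker's own z axis and vertical above 0.5 rad or distance of beaker from where it was at the start of the episode above 0.02 m).
It also fails if it takes over 138 s, if anything falls off the work surface, if the arm or the gripper's body presses on something with over 40 N, if the wrist force passes 120 N, or if a joint passes its speed limit or range.

### The arm

A 6-joint arm with a two-finger parallel gripper is mounted at the origin on the work surface. World frame = base frame: x ahead of the robot, y to its left, z up, the work surface at z = 0. Lengths are in m, angles in rad, forces in N, time in s.
With the tool pointing down it reaches from about 0.3 to 0.775 m from the base axis. Payload 14.6 kg.
Tool frame: the origin (TCP) lies on the centre line of the jaws, within the pads' length; the fingertips stand 19 mm ahead of it and the grasp point (between the pads) is the TCP; y points along the fingers, x is the direction in which the jaws open and shut, and the axes are right-handed (so a half turn about y gives the same grasp; the last joint's range is limited). The gripper opens to 94 mm and grips with 3 to 60 N. Pads are 16 mm wide; open, the fingers measure 119 mm over their backs; the gripper's body (75 mm by 177 mm) begins 78 mm behind the grasp point.
Start: joints at [-1.319, 0.3, 1.521, -0, 1.321, -0.067], TCP at [0.172, -0.522, 0.199] pointing down, gripper open.
Joint ranges: [-3.03, 3.03], [-0.79, 2.21], [0.23, 2.52], [-1.04, 4.18], [0, 3.07], [-2.55, 2.55]. Speed limits (rad/s): [2.22, 2.22, 2.57, 3.14, 3.14, 3.14].

### API

Orientations are given as [roll, pitch, yaw] about the fixed x, y, z axes, in that order (R = Rz(yaw) Ry(pitch) Rx(roll)).
In Python, from station import ctrl, optics gives the robot as it stands.
- The arm moves only by the tool jog_arm, never from a script. Its argument "targets" is a list of rows, each a list of 3 entries, a list of its own where there are three numbers: the finger opening in cm, from 0 to 9.4, then the shift along the tool's x, y, z in cm, then the turn about the tool's y in rad. A call has 1 to 10 rows; each row is the pose to reach, as a shift and turn from the pose commanded when the call began, along the tool's axes at that moment; what a row does not reach only later rows make up. A row lasts 1/10 s, in which the tool goes at most 50 mm and 8.59 degrees, less where a joint would pass 70% of its speed; a pose out of reach is approached as far as the arm can. A call with a gripper value outside its range is refused whole. The fingers move at their own pace and stop on an object; "grip_force" is the grip in N (left out, the last holds). Time passes only in rows, so rows that repeat a pose let the fingers close. It gives the time, the measured TCP pose, the force and the opening at its end, in the units of the state.
- ctrl.get_obs(): the state, without advancing time (a new reading comes with each control period).
- optics.camera(name): name is "side" or "top" or "wrist"; returns a dict with "img" (420x560x3 uint8, red, green, blue), "range_z" (420x560 float32, m along the optical axis (not along the pixel's ray), 0 where there is no reading), "camera_matrix" (3x3 intrinsics, pixels), "world_to_cam" (4x4, takes a point from world to camera coordinates); the wrist camera has in their place "mount" (4x4, takes a point from camera to tool coordinates, whose origin is the TCP and whose axes are the tool frame's). Camera axes: x right, y up, looking along -z (the intrinsics and any distortion apply to the point x, -y, -z); pixel columns grow to the right and rows downward; lengths in m; the calibration is good to about 2 mm. A picture is of the moment at which its call begins: read the wrist's pose just before it.
- ctrl.hand_in(): hands the job in, once; it reports no verdict.
The state is a dict: "time_s": time; "qpos": joint angles; "joint_vel": joint speeds; "tau": joint torques, N m; "ee_pos": TCP position; "eef_rot": TCP orientation; "force": force on the tool from outside, world axes, zero at the start; "moment": the same for the moment, N m; "grip_width": finger opening in m.
Only numpy, scipy, OpenCV 4.12 (cv2) and the standard library are available. Lean on these libraries where they do the work, as an engineer would, in place of code of your own. Each camera call takes 0.05 s, during which the arm holds its last target. There are 200 camera calls.

## Working session

There is one attempt and no reset: what is moved stays moved. The work goes in short steps, Python scripts to look and compute and a tool call to move; the robot and the scene stay as the last step left them, time stands still between calls to the robot, and variables do not carry over. Pictures are saved under pics/ and viewed, about 12 in all and at most 16, crops included, and the job is handed in when it is done.

Besides the shell and the picture viewer there is one more tool, called as name(argument=value, ...), one argument or row to a line, values as JSON. jog_arm: Moves the arm, as the interface text tells. Its arguments: {"type":"object","properties":{"targets":{"type":"array","items":{"type":"array"}},"grip_force":{"type":"number"}},"required":["targets"]}

```bash
ls; mkdir -p pics; python3 - <<'E'
from station import ctrl, optics
import cv2,numpy as np
print(ctrl.get_obs())
for n in ("top","side"):
    c=optics.camera(n); cv2.imwrite(f"pics/{n}0.png",c["img"][:,:,::-1])
    np.savez(f"{n}0.npz",**{k:v for k,v in c.items()})
    print(n,[k for k in c],c["camera_matrix"].tolist(),np.round(c["world_to_cam"],4).tolist(),(c["range_z"]>0).mean())
E
```

```text
pics
{'time_s': 0.0, 'qpos': array([-1.31855456e+00,  3.00474011e-01,  1.52161389e+00, -3.54594799e-05,
        1.32069898e+00, -6.66082449e-02]), 'joint_vel': array([ 0.0006654 ,  0.00022105,  0.00058226, -0.0007731 ,  0.00028463,
       -0.00062516]), 'tau': array([ 4.41792190e-04, -5.31808448e+01, -3.52732301e+01,  7.09131989e-02,
        2.44293694e-02, -1.08625734e-04]), 'ee_pos': array([ 0.17232354, -0.52200637,  0.19807086]), 'eef_rot': array([-1.57075111e+00,  1.19385818e-03, -1.25193749e+00]), 'force': array([-0.18012937, -0.7501601 ,  0.26459395]), 'moment': array([ 6.64247507e-05, -8.60019602e-03,  8.24827246e-03]), 'grip_width': 0.09407565761883961}
top ['img', 'range_z', 'camera_matrix', 'world_to_cam'] [[405.93571032221377, 0.0, 282.5168281167672], [0.0, 405.93571032221377, 206.64753399494552], [0.0, 0.0, 1.0]] [[0.0087, -0.9999, -0.0137, 0.0145], [0.9909, 0.0068, 0.1344, -0.5809], [-0.1343, -0.0148, 0.9908, -0.8712], [0.0, 0.0, 0.0, 1.0]] 0.9958588435374149
side ['img', 'range_z', 'camera_matrix', 'world_to_cam'] [[434.2666696212862, 0.0, 278.10864696259597], [0.0, 434.2666696212862, 204.14816229900876], [0.0, 0.0, 1.0]] [[-0.8246, -0.5656, 0.0115, 0.4722], [0.4378, -0.6251, 0.6462, -0.2966], [-0.3583, 0.5379, 0.7631, -0.8607], [0.0, 0.0, 0.0, 1.0]] 0.9959651360544217
```

View pics/top0.png

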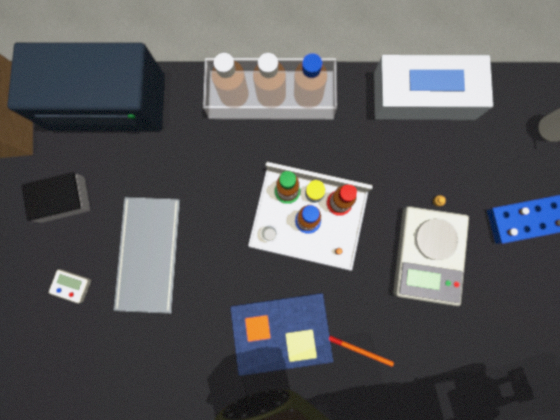

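View pics/side0.png

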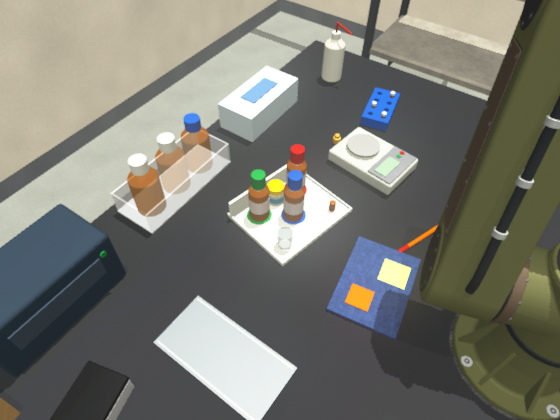

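The top view shows the green cap at (288,179), yellow lid (315,190), red cap (347,191), blue cap (310,214), beaker (270,234), pan (437,239) and the mat centred near (147,255), so the mat is left of the tray. The side view agrees.

```bash
cat > h.py <<'E'
import numpy as np, cv2
def world(c,T=None):
    """per-pixel world points from range image; T = cam_to_world"""
    K=c["camera_matrix"]; z=c["range_z"]; v,u=np.mgrid[:z.shape[0],:z.shape[1]]
    T=np.linalg.inv(c["world_to_cam"]) if T is None else T
    P=np.stack([(u-K[0,2])/K[0,0]*z,-(v-K[1,2])/K[1,1]*z,-z],-1)
    return P@T[:3,:3].T+T[:3,3]
def plane(c,uv,h,T=None):
    """cast pixel rays onto z=h"""
    K=c["camera_matrix"]; T=np.linalg.inv(c["world_to_cam"]) if T is None else T
    uv=np.atleast_2d(np.float64(uv)); d=np.c_[(uv[:,0]-K[0,2])/K[0,0],-(uv[:,1]-K[1,2])/K[1,1],-np.ones(len(uv))]@T[:3,:3].T
    o=T[:3,3]; return o+d*((h-o[2])/d[:,2])[:,None]
HUE={"red":[(0,6),(174,180)],"blue":[(105,125)],"green":[(50,85)],"yellow":[(24,34)]}
def mask(c,name,s=110,v=60):
    hsv=cv2.cvtColor(c["img"],cv2.COLOR_RGB2HSV)
    return sum(cv2.inRange(hsv,(a,s,v),(b,255,255)) for a,b in HUE[name])>0
def circ(W,m):
    p=np.float32(W[m][:,:2]); (x,y),r=cv2.minEnclosingCircle(p); return np.round([x,y,r,*p.mean(0)],4)
E
python3 - <<'E'
from h import *
c=dict(np.load("top0.npz"));W=world(c)
box=np.zeros(W.shape[:2],bool); box[160:275,240:380]=1
for n,h in [("red",.148),("blue",.148),("green",.148),("yellow",.061)]:
    m=mask(c,n)&box&(abs(W[...,2]-h)<.008)
    print(n,m.sum(),np.percentile(W[mask(c,n)&box][:,2],[2,50,98]).round(4),circ(W,m))
pan=(abs(W[...,2]-.056)<.006); pan[:, :405]=0; pan[:,475:]=0; pan[:200]=0;pan[:305];pan[310:]=0
hsv=cv2.cvtColor(c["img"],cv2.COLOR_RGB2HSV)
print("pan",pan.sum(),circ(W,pan)); 
for uv in [(437,239),(437,280),(437,215),(147,255),(270,234),(338,251),(440,201)]: print(uv,W[uv[1],uv[0]].round(4),c["img"][uv[1],uv[0]])
g=cv2.inRange(c["img"],(100,100,100),(200,200,200));g[:,:110]=0;g[:,185:]=0;g[:190]=0;g[320:]=0
q=max(cv2.findContours(g,0,2)[0],key=cv2.contourArea); b=cv2.boxPoints(cv2.minAreaRect(q));print("mat",plane(c,b,.003)[:,:2].round(4).tolist(),plane(c,b,.003)[:,:2].mean(0))
# beaker: points 
t=cv2.inRange(c["img"],(150,150,150),(255,255,255));t[:,:245]=0;t[:,380:]=0;t[:160]=0;t[275:]=0
q=max(cv2.findContours(t,0,2)[0],key=cv2.contourArea); b=cv2.boxPoints(cv2.minAreaRect(q));print("tray",b.tolist(),plane(c,b,.012)[:,:2].round(4).tolist())
m=(W[...,2]>.025)&(W[...,2]<.075);m[:,:255]=0;m[:,285:]=0;m[:222]=0;m[250:]=0;print("beaker",m.sum(),circ(W,m))
E
```

```text
red 222 [0.0058 0.1466 0.1508] [ 0.5958 -0.1123  0.0168  0.5953 -0.1118]
blue 213 [0.0061 0.1477 0.1511] [ 0.5533 -0.0372  0.0162  0.553  -0.0372]
green 205 [0.0061 0.1478 0.1506] [0.6222 0.008  0.0165 0.6218 0.008 ]
yellow 283 [0.0443 0.0611 0.1182] [ 0.6173 -0.0535  0.0213  0.6166 -0.0529]
pan 1409 [ 0.4642 -0.314   0.0913  0.5073 -0.3155]
(437, 239) [ 0.51   -0.3161  0.0574] [223 219 211]
(437, 280) [ 0.4222 -0.3162  0.0467] [216 237 206]
(437, 215) [ 0.5641 -0.3239  0.0422] [240 240 231]
(147, 255) [0.471  0.3313 0.0027] [169 175 177]
(270, 234) [0.5212 0.0476 0.0109] [221 219 218]
(338, 251) [ 0.483  -0.1046  0.0362] [228 160  90]
(440, 201) [ 0.5978 -0.3374  0.0273] [218 168  73]
mat [[0.3463, 0.4015], [0.6123, 0.3977], [0.6026, 0.2609], [0.3379, 0.2698]] [0.47478603 0.33246052]
tray [[247.54193115234375, 247.11981201171875], [264.6773681640625, 169.60235595703125], [368.46881103515625, 192.54571533203125], [351.3333740234375, 270.06317138671875]] [[0.4907, 0.0985], [0.6718, 0.062], [0.6188, -0.1793], [0.4411, -0.1372]]
beaker 128 [0.5213 0.0489 0.0194 0.5239 0.0506]
```

Cap radii (16–17 mm) and heights (0.148) fit. Green to red measures 123 mm (given: 124), and blue is 57 mm in front of their line. Next, a helper that converts world targets to tool shifts.

```bash
cat > go.py <<'E'
# usage: go.py x y z yaw [x y z yaw ...] : shifts (cm, tool axes) + turn from the present pose
import sys, numpy as np
from station import ctrl
from scipy.spatial.transform import Rotation as R
o=ctrl.get_obs(); r=R.from_euler("xyz",o["eef_rot"]); yaw=o["eef_rot"][2]
print("t",round(o["time_s"],2),"ee",o["ee_pos"].round(4),o["eef_rot"].round(3),"q",o["qpos"].round(2),"F",o["force"].round(1),"w",round(o["grip_width"],4))
a=np.float64(sys.argv[1:]).reshape(-1,4)
for t in a: print((r.inv().apply(t[:3]-o["ee_pos"])*100).round(2).tolist(), round(yaw-t[3],3))
E
python3 go.py 0.553 -0.037 0.26 -1.5 .553 -.037 .13 -1.5
```

```text
t 0.1 ee [ 0.1723 -0.5221  0.1982] [-1.571e+00  1.000e-03 -1.252e+00] q [-1.32  0.3   1.52  0.    1.32 -0.07] F [ 0.5 -0.1  0. ] w 0.0942
[-34.14, -6.15, 51.35] 0.248
[-34.13, 6.85, 51.35] 0.248
```

jog_arm(
  targets=[
    [5.6,[-2,-6.1,3],0.1],
    [5.6,[-34.1,-6.1,51.3],0.248],
    [5.6,[-34.1,-6.1,51.3],0.248],
    [5.6,[-34.1,-6.1,51.3],0.248],
    [5.6,[-34.1,-6.1,51.3],0.248],
    [5.6,[-34.1,-6.1,51.3],0.248],
    [5.6,[-34.1,-6.1,51.3],0.248],
    [5.6,[-34.1,-6.1,51.3],0.248],
    [5.6,[-34.1,-6.1,51.3],0.248],
    [5.6,[-34.1,-6.1,51.3],0.248],
  ],
  grip_force=25,
)

```text
time_s: 1.1
ee_pos: [0.4655, -0.1479, 0.2553]
eef_rot: [-1.571, -0.0, -1.5]
force: [0.3, -0.5, 0.3]
grip_width: 0.0562
```

```bash
python3 go.py 0.553 -0.037 0.26 -1.5
```

```text
t 1.1 ee [ 0.4655 -0.1479  0.2553] [-1.571 -0.    -1.5  ] q [-0.38  0.12  1.6  -0.    1.42  1.12] F [ 0.3 -0.5  0.3] w 0.0562
[-10.44, -0.47, 9.51] 0.0
```

jog_arm(
  targets=[
    [5.6,[-10.4,-0.4,9.5],0],
    [5.6,[-10.4,-0.4,9.5],0],
    [5.6,[-10.4,-0.4,9.5],0],
    [5.6,[-10.4,-0.4,9.5],0],
    [5.6,[-10.4,-0.4,9.5],0],
  ],
)

```text
time_s: 1.6
ee_pos: [0.552, -0.039, 0.2587]
eef_rot: [-1.572, 0.0, -1.499]
force: [-0.2, -0.6, -0.1]
grip_width: 0.0559
```

```bash
python3 go.py 0.553 -0.037 0.26 -1.5; python3 - <<'E'
from station import optics
from h import *
c=optics.camera("wrist"); print(c["camera_matrix"].round(1).tolist(),c["mount"].round(3).tolist())
cv2.imwrite("pics/w1.png",c["img"][:,:,::-1])
E
```

```text
t 1.6 ee [ 0.552  -0.039   0.2587] [-1.572  0.    -1.499] q [-0.14  0.27  1.42 -0.    1.45  1.36] F [-0.2 -0.6 -0.1] w 0.0559
[-0.19, -0.13, 0.12] 0.001
[[318.4, 0.0, 284.3], [0.0, 318.4, 219.4], [0.0, 0.0, 1.0]] [[1.0, 0.0, -0.0, -0.001], [-0.0, 0.277, -0.961, -0.186], [-0.0, 0.961, 0.277, 0.08], [0.0, 0.0, 0.0, 1.0]]
```

View pics/w1.png

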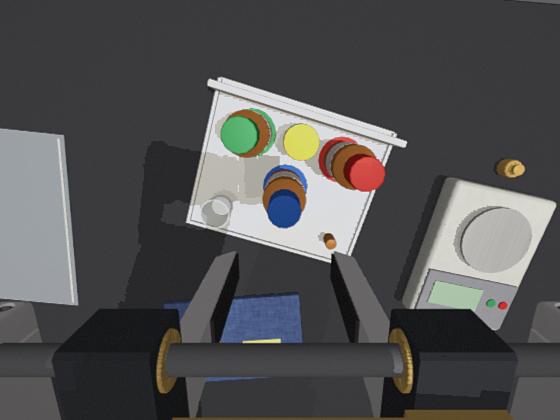

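The wrist view has the blue cap at (285,208), in line with the jaw centre at column 284. Red is at (366,173), green (240,135), the jar lid (301,142) and the pan (497,241). I'll cross-check the positions from this view.

```bash
cat >> h.py <<'E'
def wristT(o,c):
    from scipy.spatial.transform import Rotation as R
    T=np.eye(4);T[:3,:3]=R.from_euler("xyz",o["eef_rot"]).as_matrix();T[:3,3]=o["ee_pos"];return T@c["mount"]
E
python3 - <<'E'
from station import optics,ctrl
from h import *
o=ctrl.get_obs();c=optics.camera("wrist");W=world(c,wristT(o,c))
for n,h in [("red",.148),("blue",.148),("green",.148),("yellow",.061)]:
    m=mask(c,n)&(abs(W[...,2]-h)<.008); m[260:]=0
    print(n,m.sum(),np.median(W[m][:,2]).round(4),circ(W,m))
for n in ("red","blue","green"):
    m=mask(c,n)&(abs(W[...,2]-.008)<.004);m[260:]=0;print("spot",n,m.sum(),circ(W,m))
m=(abs(W[...,2]-.056)<.003);m[:,:430]=0;m[275:]=0
print("pan",circ(W,m)); m=(abs(W[...,2]-.056)<.0045);m[:,190:][:,60:]=0;m[190:235,:]&=True
E
python3 go.py 0.5533 -0.038 0.13 -1.5
```

```text
red 1034 0.1483 [ 0.5957 -0.1123  0.0169  0.5963 -0.1115]
blue 883 0.1482 [ 0.5548 -0.0376  0.0164  0.5553 -0.0377]
green 1087 0.1483 [0.6227 0.0079 0.0167 0.6228 0.0076]
yellow 1014 0.0614 [ 0.6165 -0.0533  0.0212  0.617  -0.0533]
spot red 322 [ 0.5961 -0.1107  0.0301  0.6021 -0.0963]
spot blue 237 [ 0.5537 -0.0389  0.0301  0.5711 -0.0406]
spot green 158 [ 0.623   0.0066  0.0296  0.6281 -0.0099]
pan [ 0.51   -0.317   0.0458  0.5118 -0.3161]
t 1.7 ee [ 0.5516 -0.0402  0.2592] [-1.571 -0.    -1.501] q [-0.14  0.27  1.42 -0.    1.45  1.36] F [ 0.2 -0.3  0.3] w 0.0562
[-0.21, 12.92, 0.2] -0.001
```

jog_arm(
  targets=[
    [5.6,[-0.2,2.5,0.2],0],
    [5.6,[-0.2,6,0.2],0],
    [5.6,[-0.2,9.5,0.2],0],
    [5.6,[-0.2,12,0.2],0],
    [5.6,[-0.2,12.9,0.2],0],
    [5.6,[-0.2,12.9,0.2],0],
    [2.5,[-0.2,12.9,0.2],0],
    [2.5,[-0.2,12.9,0.2],0],
    [2.5,[-0.2,12.9,0.2],0],
    [2.5,[-0.2,12.9,0.2],0],
  ],
  grip_force=25,
)

```text
time_s: 2.7
ee_pos: [0.5544, -0.0373, 0.1313]
eef_rot: [-1.569, -0.0, -1.5]
force: [0.3, -0.6, 4.6]
grip_width: 0.0332
```

```bash
python3 go.py 0.554 -0.0377 0.26 -1.5 .395 .335 .26 -1.5
```

```text
t 2.7 ee [ 0.5544 -0.0373  0.1313] [-1.569 -0.    -1.5  ] q [-0.13  0.37  1.58 -0.    1.18  1.37] F [ 0.3 -0.6  4.6] w 0.0332
[0.04, -12.87, -0.02] 0.0
[-38.26, -12.91, -13.24] 0.0
```

jog_arm(
  targets=[
    [2.5,[0,-1.5,0],0],
    [2.5,[0,-4.5,0],0],
    [2.5,[0,-8,0],0],
    [2.5,[0,-11.5,0],0],
    [2.5,[-0.8,-12.9,-0.3],0],
    [2.5,[-3,-12.9,-1],0],
    [2.5,[-6,-12.9,-2.1],0],
    [2.5,[-10,-12.9,-3.4],0],
    [2.5,[-14,-12.9,-4.8],0],
    [2.5,[-17,-12.9,-5.9],0],
  ],
)

```text
time_s: 3.7
ee_pos: [0.4814, 0.1303, 0.2583]
eef_rot: [-1.572, 0.0, -1.499]
force: [1.0, -0.5, -1.4]
grip_width: 0.0332
```

```bash
python3 go.py .395 .335 .26 -1.5 .395 .335 .127 -1.5
```

```text
t 3.7 ee [0.4814 0.1303 0.2583] [-1.572  0.    -1.499] q [0.19 0.14 1.57 0.   1.43 1.69] F [ 1.  -0.5 -1.4] w 0.0332
[-21.03, -0.15, -7.15] 0.001
[-21.03, 13.15, -7.13] 0.001
```

jog_arm(
  targets=[
    [2.5,[-3.5,0,-1.2],0],
    [2.5,[-7,0,-2.4],0],
    [2.5,[-11,0,-3.8],0],
    [2.5,[-15,0,-5.1],0],
    [2.5,[-18.5,0,-6.3],0],
    [2.5,[-20.3,0,-6.9],0],
    [2.5,[-21,2,-7.1],0],
    [2.5,[-21,5,-7.1],0],
    [2.5,[-21,8,-7.1],0],
    [2.5,[-21,10,-7.1],0],
  ],
)

```text
time_s: 4.7
ee_pos: [0.3958, 0.3323, 0.1563]
eef_rot: [-1.574, -0.002, -1.499]
force: [0.7, 0.4, -1.9]
grip_width: 0.0332
```

```bash
python3 go.py .395 .335 .127 -1.5
```

```text
t 4.7 ee [0.3958 0.3323 0.1563] [-1.574 -0.002 -1.499] q [0.63 0.27 1.66 0.   1.21 2.13] F [ 0.7  0.4 -1.9] w 0.0332
[-0.28, 2.93, -0.05] 0.001
```

jog_arm(
  targets=[
    [2.5,[-0.1,1.5,0],0],
    [2.5,[-0.1,2.3,0],0],
    [2.5,[-0.1,2.7,0],0],
    [2.5,[-0.1,2.95,0],0],
    [2.5,[-0.1,3.0,0],0],
    [2.5,[-0.1,3.0,0],0],
  ],
)

```text
time_s: 5.3
ee_pos: [0.3975, 0.3337, 0.1298]
eef_rot: [-1.57, 0.0, -1.5]
force: [-0.6, -0.7, -0.7]
grip_width: 0.0332
```

jog_arm(
  targets=[
    [5.8,[0,0,0],0],
    [5.8,[0,0,0],0],
    [5.8,[0,0,0],0],
    [5.8,[0,-1.5,0],0],
    [5.8,[0,-5,0],0],
    [5.8,[0,-9,0],0],
    [5.8,[0,-13.5,0],0],
    [5.8,[0,-13.5,0],0],
  ],
)

```text
time_s: 6.1
ee_pos: [0.3986, 0.3346, 0.2703]
eef_rot: [-1.563, 0.005, -1.5]
force: [0.9, -0.2, -0.9]
grip_width: 0.058
```

```bash
python3 go.py .6226 .0077 .26 -1.5 .6226 .0077 .13 -1.5
```

```text
t 6.1 ee [0.3986 0.3346 0.2703] [-1.563  0.005 -1.5  ] q [0.63 0.18 1.5  0.   1.45 2.13] F [ 0.9 -0.2 -0.9] w 0.058
[34.2, 1.02, 20.02] 0.0
[34.27, 14.02, 19.91] 0.0
```

```bash
sed -i 's|r=R.from_euler("xyz",o\["eef_rot"\])|r=R.from_euler("xyz",[-np.pi/2,0,o["eef_rot"][2]])|' go.py; python3 go.py .6226 .0077 .26 -1.5
```

```text
t 6.1 ee [0.3986 0.3346 0.2703] [-1.563  0.005 -1.5  ] q [0.63 0.18 1.5  0.   1.45 2.13] F [ 0.9 -0.2 -0.9] w 0.058
[34.2, 1.03, 20.03] 0.0
```

jog_arm(
  targets=[
    [5.8,[17,1,10],0],
    [5.8,[34.2,1,19.8],0],
    [5.8,[34.2,1,19.8],0],
    [5.8,[34.2,1,19.8],0],
    [5.8,[34.2,1,19.8],0],
    [5.8,[34.2,1,19.8],0],
    [5.8,[34.2,1,19.8],0],
    [5.8,[34.2,1,19.8],0],
    [5.8,[34.2,1,19.8],0],
    [5.8,[34.2,1,19.8],0],
  ],
)

```text
time_s: 7.1
ee_pos: [0.619, 0.0059, 0.2532]
eef_rot: [-1.572, 0.0, -1.502]
force: [-0.6, 0.2, 0.1]
grip_width: 0.0583
```

```bash
python3 go.py .6226 .0077 .26 -1.5 .6226 .0077 .13 -1.5
```

```text
t 7.1 ee [0.619  0.0059 0.2532] [-1.572  0.    -1.502] q [-0.05  0.43  1.22  0.    1.49  1.45] F [-0.6  0.2  0.1] w 0.0583
[-0.16, -0.68, 0.37] -0.002
[-0.16, 12.32, 0.37] -0.002
```

jog_arm(
  targets=[
    [5.8,[-0.1,2.5,0.3],0],
    [5.8,[-0.1,6,0.3],0],
    [5.8,[-0.1,9.5,0.3],0],
    [5.8,[-0.1,11.7,0.3],0],
    [5.8,[-0.1,12.3,0.3],0],
    [5.8,[-0.1,12.3,0.3],0],
    [2.5,[-0.1,12.3,0.3],0],
    [2.5,[-0.1,12.3,0.3],0],
    [2.5,[-0.1,12.3,0.3],0],
    [2.5,[-0.1,12.3,0.3],0],
  ],
)

```text
time_s: 8.1
ee_pos: [0.6222, 0.0077, 0.1322]
eef_rot: [-1.569, -0.0, -1.5]
force: [-0.4, -0.0, 3.2]
grip_width: 0.0332
```

```bash
python3 go.py .622 .008 .26 -1.5 .475 .3325 .26 -1.5
```

```text
t 8.1 ee [0.6222 0.0077 0.1322] [-1.569 -0.    -1.5  ] q [-0.05  0.52  1.38  0.    1.25  1.45] F [-0.4 -0.   3.2] w 0.0332
[-0.03, -12.78, -0.02] -0.0
[-33.44, -12.78, -12.39] -0.0
```

jog_arm(
  targets=[
    [2.5,[0,-1.5,0],0],
    [2.5,[0,-4.5,0],0],
    [2.5,[0,-8,0],0],
    [2.5,[0,-11.5,0],0],
    [2.5,[-0.8,-12.8,-0.3],0],
    [2.5,[-3,-12.8,-1.1],0],
    [2.5,[-6,-12.8,-2.2],0],
    [2.5,[-10,-12.8,-3.7],0],
    [2.5,[-13,-12.8,-4.8],0],
    [2.5,[-15,-12.8,-5.5],0],
  ],
)

```text
time_s: 9.1
ee_pos: [0.5549, 0.1557, 0.2589]
eef_rot: [-1.572, 0.0, -1.498]
force: [-0.5, -0.3, -1.1]
grip_width: 0.0332
```

```bash
python3 go.py .475 .3325 .26 -1.5 .475 .3325 .127 -1.5
```

```text
t 9.1 ee [0.5549 0.1557 0.2589] [-1.572  0.    -1.498] q [0.21 0.32 1.35 0.   1.47 1.71] F [-0.5 -0.3 -1.1] w 0.0332
[-18.21, -0.11, -6.69] 0.002
[-18.21, 13.19, -6.69] 0.002
```

jog_arm(
  targets=[
    [2.5,[-3,0,-1.1],0],
    [2.5,[-7,0,-2.6],0],
    [2.5,[-11,0,-4.1],0],
    [2.5,[-14.5,0,-5.3],0],
    [2.5,[-17,0,-6.3],0],
    [2.5,[-18.2,0,-6.7],0],
    [2.5,[-18.2,2,-6.7],0],
    [2.5,[-18.2,6,-6.7],0],
    [2.5,[-18.2,9,-6.7],0],
    [2.5,[-18.2,9,-6.7],0],
  ],
)

```text
time_s: 10.1
ee_pos: [0.4752, 0.3288, 0.1652]
eef_rot: [-1.577, -0.003, -1.5]
force: [-0.7, -0.7, -1.2]
grip_width: 0.033
```

```bash
python3 go.py .475 .3325 .127 -1.5
```

```text
t 10.1 ee [0.4752 0.3288 0.1652] [-1.577 -0.003 -1.5  ] q [ 0.54  0.39  1.47 -0.    1.28  2.04] F [-0.7 -0.7 -1.2] w 0.033
[-0.37, 3.82, 0.01] -0.0
```

jog_arm(
  targets=[
    [2.5,[-0.2,2,0],0],
    [2.5,[-0.2,3,0],0],
    [2.5,[-0.2,3.6,0],0],
    [2.5,[-0.2,3.9,0],0],
    [2.5,[-0.2,4.1,0],0],
    [2.5,[-0.2,4.1,0],0],
    [2.5,[-0.2,4.1,0],0],
  ],
)

```text
time_s: 10.8
ee_pos: [0.4767, 0.3323, 0.1288]
eef_rot: [-1.57, 0.0, -1.5]
force: [-0.7, -0.4, -1.3]
grip_width: 0.0331
```

jog_arm(
  targets=[
    [2.5,[0,0.15,0],0],
    [2.5,[0,0.15,0],0],
    [5.8,[0,0.15,0],0],
    [5.8,[0,0.15,0],0],
    [5.8,[0,0.15,0],0],
    [5.8,[0,-1.5,0],0],
    [5.8,[0,-5,0],0],
    [5.8,[0,-9,0],0],
    [5.8,[0,-13.2,0],0],
    [5.8,[0,-13.2,0],0],
  ],
)

```text
time_s: 11.8
ee_pos: [0.4779, 0.3331, 0.2663]
eef_rot: [-1.563, 0.004, -1.5]
force: [-0.3, -0.6, 1.1]
grip_width: 0.0578
```

```bash
python3 go.py .596 -.112 .26 -1.5
```

```text
t 11.8 ee [0.4779 0.3331 0.2663] [-1.563  0.004 -1.5  ] q [ 0.55  0.33  1.33 -0.    1.48  2.05] F [-0.3 -0.6  1.1] w 0.0578
[45.23, 0.63, 8.63] 0.0
```

jog_arm(
  targets=[
    [5.8,[20,0.3,4],0],
    [5.8,[45.2,0.3,8.6],0],
    [5.8,[45.2,0.3,8.6],0],
    [5.8,[45.2,0.3,8.6],0],
    [5.8,[45.2,0.3,8.6],0],
    [5.8,[45.2,0.3,8.6],0],
    [5.8,[45.2,0.3,8.6],0],
    [5.8,[45.2,0.3,8.6],0],
    [5.8,[45.2,0.3,8.6],0],
    [5.8,[45.2,0.3,8.6],0],
  ],
)

```text
time_s: 12.8
ee_pos: [0.5944, -0.117, 0.2559]
eef_rot: [-1.572, -0.0, -1.504]
force: [0.4, 0.7, -0.1]
grip_width: 0.058
```

jog_arm(
  targets=[
    [5.8,[0,0,0],0],
    [5.8,[0,0,0],0],
  ],
)

```text
time_s: 13.0
ee_pos: [0.5942, -0.1115, 0.257]
eef_rot: [-1.571, 0.0, -1.499]
force: [0.3, 0.2, -0.4]
grip_width: 0.0576
```

```bash
python3 go.py .596 -.112 .26 -1.5 .596 -.112 .13 -1.5
```

```text
t 13.0 ee [ 0.5942 -0.1115  0.257 ] [-1.571  0.    -1.499] q [-0.25  0.39  1.27  0.    1.49  1.25] F [ 0.3  0.2 -0.4] w 0.0576
[0.06, -0.3, 0.18] 0.001
[0.06, 12.7, 0.18] 0.001
```

jog_arm(
  targets=[
    [5.8,[0,2.5,0.2],0],
    [5.8,[0,6,0.2],0],
    [5.8,[0,9.5,0.2],0],
    [5.8,[0,11.7,0.2],0],
    [5.8,[0,12.6,0.2],0],
    [5.8,[0,12.7,0.2],0],
    [2.5,[0,12.7,0.2],0],
    [2.5,[0,12.7,0.2],0],
    [2.5,[0,12.7,0.2],0],
    [2.5,[0,12.7,0.2],0],
  ],
)

```text
time_s: 14.0
ee_pos: [0.5967, -0.1125, 0.1312]
eef_rot: [-1.569, -0.0, -1.5]
force: [-0.4, -0.4, 2.8]
grip_width: 0.0335
```

```bash
python3 go.py .596 -.112 .26 -1.5 .555 .33 .26 -1.5
```

```text
t 14.0 ee [ 0.5967 -0.1125  0.1312] [-1.569 -0.    -1.5  ] q [-0.25  0.48  1.43 -0.    1.23  1.25] F [-0.4 -0.4  2.8] w 0.0335
[-0.06, -12.88, -0.06] -0.0
[-44.44, -12.88, -1.03] -0.0
```

jog_arm(
  targets=[
    [2.5,[0,-1.5,0],0],
    [2.5,[0,-4.5,0],0],
    [2.5,[0,-8,0],0],
    [2.5,[0,-11.5,0],0],
    [2.5,[-0.8,-12.9,0],0],
    [2.5,[-3,-12.9,-0.1],0],
    [2.5,[-6.5,-12.9,-0.2],0],
    [2.5,[-10.5,-12.9,-0.3],0],
    [2.5,[-14.5,-12.9,-0.4],0],
    [2.5,[-18.5,-12.9,-0.5],0],
  ],
)

```text
time_s: 15.0
ee_pos: [0.5775, 0.0737, 0.2589]
eef_rot: [-1.572, 0.0, -1.5]
force: [1.1, 0.6, -1.5]
grip_width: 0.0333
```

jog_arm(
  targets=[
    [2.5,[-4,0,-0.1],0],
    [2.5,[-8,0,-0.2],0],
    [2.5,[-12,0,-0.3],0],
    [2.5,[-16,0,-0.4],0],
    [2.5,[-20,0,-0.5],0],
    [2.5,[-23,0,-0.5],0],
    [2.5,[-25,0,-0.5],0],
    [2.5,[-25.6,0,-0.5],0],
    [2.5,[-25.6,0,-0.5],0],
    [2.5,[-25.6,0,-0.5],0],
  ],
)

```text
time_s: 16.0
ee_pos: [0.5555, 0.3256, 0.2593]
eef_rot: [-1.571, -0.0, -1.501]
force: [0.2, 0.6, -0.7]
grip_width: 0.0332
```

```bash
python3 go.py .555 .33 .127 -1.5
```

```text
t 16.0 ee [0.5555 0.3256 0.2593] [-1.571 -0.    -1.501] q [ 0.47  0.48  1.13 -0.    1.53  1.97] F [ 0.2  0.6 -0.7] w 0.0332
[-0.44, 13.23, -0.02] -0.001
```

jog_arm(
  targets=[
    [2.5,[-0.4,3,0],0],
    [2.5,[-0.4,7,0],0],
    [2.5,[-0.4,10,0],0],
    [2.5,[-0.4,12,0],0],
    [2.5,[-0.4,13,0],0],
    [2.5,[-0.4,13.3,0],0],
    [2.5,[-0.4,13.3,0],0],
    [2.5,[-0.4,13.3,0],0],
  ],
)

```text
time_s: 16.8
ee_pos: [0.5554, 0.3308, 0.1276]
eef_rot: [-1.569, 0.001, -1.5]
force: [-0.3, 0.1, -1.6]
grip_width: 0.0333
```

jog_arm(
  targets=[
    [2.5,[0,0.1,0],0],
    [2.5,[0,0.1,0],0],
    [5.8,[0,0.1,0],0],
    [5.8,[0,0.1,0],0],
    [5.8,[0,0.1,0],0],
    [5.8,[0,-1.5,0],0],
    [5.8,[0,-5,0],0],
    [5.8,[0,-9,0],0],
    [5.8,[0,-13.2,0],0],
    [5.8,[0,-13.2,0],0],
  ],
)

```text
time_s: 17.8
ee_pos: [0.5562, 0.3315, 0.2648]
eef_rot: [-1.562, 0.004, -1.5]
force: [0.2, 0.1, 0.8]
grip_width: 0.0578
```

```bash
python3 go.py .57 -.042 .26 -1.786; python3 - <<'E'
from station import optics
from h import *
c=optics.camera("top");W=world(c);cv2.imwrite("pics/top2.png",c["img"][:,:,::-1])
b=np.zeros(W.shape[:2],bool);b[190:320,100:200]=1
for n in ("red","blue","green"):
    m=mask(c,n)&b&(abs(W[...,2]-.143)<.008);print(n,m.sum(),circ(W,m) if m.sum() else 0)
E
```

```text
t 17.8 ee [0.5562 0.3315 0.2648] [-1.562  0.004 -1.5  ] q [0.48 0.48 1.12 0.   1.53 1.98] F [0.2 0.1 0.8] w 0.0578
[37.36, 0.48, -1.27] 0.286
red 228 [0.5554 0.3297 0.017  0.5547 0.3291]
blue 248 [0.3981 0.3332 0.0171 0.3979 0.3319]
green 238 [0.4779 0.3325 0.0173 0.478  0.3315]
```

View pics/top2.png

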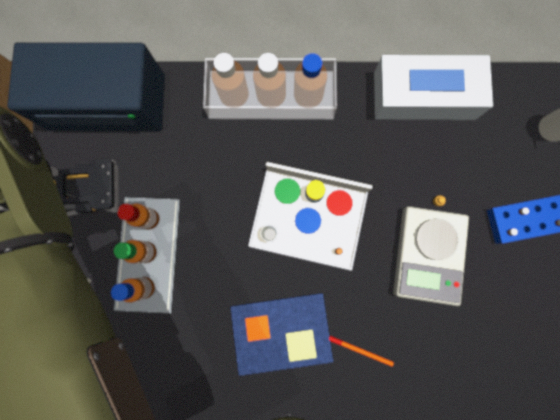

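All three bottles stand in the middle of the mat, with caps at (128,213), (123,250) and (122,291). The spots are now clear at (288,190), (340,203) and (308,221). I'll measure the spots and move above the jar.

```bash
python3 - <<'E'
from station import optics
from h import *
c=optics.camera("top");W=world(c)
b=np.zeros(W.shape[:2],bool);b[160:275,240:380]=1
S={}
for n in ("red","blue","green"):
    m=(mask(c,n)&b).astype(np.uint8);q=max(cv2.findContours(m,0,2)[0],key=cv2.contourArea);M=cv2.moments(m*0+cv2.drawContours(m*0,[q],-1,1,-1),True)
    p=plane(c,(M["m10"]/M["m00"],M["m01"]/M["m00"]),.008)[0];S[n]=p;print(n,p.round(4),"diam",(2*np.sqrt(M["m00"]/np.pi)*.87/406).round(4))
m=mask(c,"yellow")&b&(abs(W[...,2]-.061)<.006);print("jar",circ(W,m))
d=S["green"]-S["red"];print(np.hypot(*d[:2]),np.arctan2(d[1],d[0]))
E
```

```text
red [ 0.5957 -0.1115  0.008 ] diam 0.0537
blue [ 0.5536 -0.0388  0.008 ] diam 0.0537
green [0.6229 0.0094 0.008 ] diam 0.0517
jar [ 0.6172 -0.0535  0.0212  0.6166 -0.0529]
0.12389449521961315 1.3500313512024888
```

jog_arm(
  targets=[
    [7,[4,0.4,0],0],
    [7,[20,0.4,-0.6],0.14],
    [7,[37.3,0.4,-1.2],0.28],
    [7,[37.3,0.4,-1.2],0.28],
    [7,[37.3,0.4,-1.2],0.28],
    [7,[37.3,0.4,-1.2],0.28],
    [7,[37.3,0.4,-1.2],0.28],
    [7,[37.3,0.4,-1.2],0.28],
    [7,[37.3,0.4,-1.2],0.28],
    [7,[37.3,0.4,-1.2],0.28],
  ],
)

```text
time_s: 18.9
ee_pos: [0.5689, -0.0423, 0.2529]
eef_rot: [-1.573, 0.0, -1.781]
force: [0.5, 0.6, -0.6]
grip_width: 0.0696
```

jog_arm(
  targets=[
    [7,[0,0,0],0],
    [7,[0,0,0],0],
  ],
)

```text
time_s: 19.1
ee_pos: [0.5692, -0.041, 0.2539]
eef_rot: [-1.571, 0.0, -1.778]
force: [-0.1, 0.7, -0.1]
grip_width: 0.0699
```

```bash
python3 - <<'E'
from station import optics,ctrl
from h import *
o=ctrl.get_obs();c=optics.camera("wrist");T=wristT(o,c);W=world(c,T);cv2.imwrite("pics/w2.png",c["img"][:,:,::-1])
m=mask(c,"yellow")&(abs(W[...,2]-.061)<.006); m[300:]=0;print("jar",circ(W,m))
for n in ("red","blue","green"):
    m=mask(c,n)&(abs(W[...,2]-.008)<.004);m[280:]=0;print("spot",n,m.sum(),circ(W,m))
m=(abs(W[...,2]-.056)<.003);m[:,:430]=0;print("pan",circ(W,m))
E
python3 go.py .6168 -.0533 .14 -1.786
```

```text
jar [ 0.6171 -0.0532  0.0211  0.6173 -0.0534]
spot red 1610 [ 0.5958 -0.1115  0.0303  0.5961 -0.1116]
spot blue 1418 [ 0.5535 -0.039   0.03    0.5539 -0.0389]
spot green 1573 [0.6227 0.0091 0.03   0.6228 0.0092]
pan [ 0.5105 -0.3174  0.0459  0.5117 -0.3164]
t 19.15 ee [ 0.5693 -0.041   0.2541] [-1.571  0.    -1.778] q [-0.14  0.31  1.38  0.    1.45  1.64] F [-0.1 -0.6  0.3] w 0.0701
[0.22, 11.41, 4.9] 0.008
```

Spots and jar agree in both views to about 1 mm. Descending on the jar.

jog_arm(
  targets=[
    [7,[0.2,2,4],0.008],
    [7,[0.2,6,4.9],0.008],
    [7,[0.2,10,4.9],0.008],
    [7,[0.2,13,4.9],0.008],
    [7,[0.2,13.5,4.9],0.008],
    [7,[0.2,13.5,4.9],0.008],
  ],
)

```text
time_s: 19.75
ee_pos: [0.6168, -0.0538, 0.1195]
eef_rot: [-1.571, -0.0, -1.787]
force: [0.4, 0.1, 0.5]
grip_width: 0.0703
```

```bash
python3 go.py .6171 -.0533 .045 -1.786
```

```text
t 19.75 ee [ 0.6168 -0.0538  0.1195] [-1.571 -0.    -1.787] q [-0.15  0.52  1.4  -0.    1.22  1.64] F [0.4 0.1 0.5] w 0.0703
[-0.05, 7.45, 0.02] -0.001
```

jog_arm(
  targets=[
    [7,[0,2.5,0],0],
    [7,[0,5,0],0],
    [7,[0,7,0],0],
    [7,[0,7.4,0],0],
    [7,[0,7.4,0],0],
    [3.5,[0,7.4,0],0],
    [3.5,[0,7.4,0],0],
    [3.5,[0,7.4,0],0],
    [3.5,[0,7.4,0],0],
    [3.5,[0,7.4,0],0],
  ],
  grip_force=20,
)

```text
time_s: 20.75
ee_pos: [0.6171, -0.0543, 0.0458]
eef_rot: [-1.57, 0.0, -1.788]
force: [0.2, 0.6, 4.8]
grip_width: 0.0423
```

```bash
python3 go.py .6171 -.0533 .18 -1.786 .511 -.317 .18 -1.786
```

```text
t 20.75 ee [ 0.6171 -0.0543  0.0458] [-1.57   0.    -1.788] q [-0.15  0.61  1.45  0.    1.08  1.64] F [0.2 0.6 4.8] w 0.0423
[-0.1, -13.42, -0.02] -0.002
[27.94, -13.42, -4.7] -0.002
```

jog_arm(
  targets=[
    [3.5,[0,-1.5,0],0],
    [3.5,[0,-4.5,0],0],
    [3.5,[0,-8,0],0],
    [3.5,[0,-11.5,0],0],
    [3.5,[0.6,-13.4,-0.1],0],
    [3.5,[2.5,-13.4,-0.4],0],
    [3.5,[5.5,-13.4,-0.9],0],
    [3.5,[9,-13.4,-1.5],0],
    [3.5,[13,-13.4,-2.2],0],
    [3.5,[17,-13.4,-2.9],0],
  ],
)

```text
time_s: 21.75
ee_pos: [0.5511, -0.2152, 0.1803]
eef_rot: [-1.57, -0.0, -1.788]
force: [0.8, -0.0, -1.1]
grip_width: 0.0427
```

jog_arm(
  targets=[
    [3.5,[4,0,-0.7],0],
    [3.5,[7.5,0,-1.2],0],
    [3.5,[9.8,0,-1.6],0],
    [3.5,[10.7,0,-1.7],0],
    [3.5,[10.9,0,-1.8],0],
    [3.5,[10.9,0,-1.8],0],
    [3.5,[10.9,0,-1.8],0],
  ],
)

```text
time_s: 22.45
ee_pos: [0.5113, -0.3155, 0.1795]
eef_rot: [-1.571, 0.0, -1.787]
force: [0.5, 0.3, -0.2]
grip_width: 0.042
```

```bash
python3 go.py .511 -.317 .096 -1.786
```

```text
t 22.45 ee [ 0.5113 -0.3155  0.1795] [-1.571  0.    -1.787] q [-0.61  0.43  1.39  0.    1.32  1.17] F [ 0.5  0.3 -0.2] w 0.042
[0.15, 8.35, 0.0] -0.001
```

jog_arm(
  targets=[
    [3.5,[0.1,2,0],0],
    [3.5,[0.1,4.5,0],0],
    [3.5,[0.1,6.5,0],0],
    [3.5,[0.1,7.6,0],0],
    [3.5,[0.1,8.1,0],0],
    [3.5,[0.1,8.35,0],0],
    [3.5,[0.1,8.35,0],0],
    [3.5,[0.1,8.35,0],0],
  ],
)

```text
time_s: 23.25
ee_pos: [0.5109, -0.3178, 0.0967]
eef_rot: [-1.57, -0.001, -1.788]
force: [-0.3, -0.0, -0.9]
grip_width: 0.0423
```

jog_arm(
  targets=[
    [3.5,[0,0.1,0],0],
    [3.5,[0,0.1,0],0],
    [7,[0,0.1,0],0],
    [7,[0,0.1,0],0],
    [7,[0,0.1,0],0],
    [7,[0,-1.5,0],0],
    [7,[0,-5,0],0],
    [7,[0,-10,0],0],
    [7,[0,-15,-4],0],
    [7,[0,-16.5,-8],0],
  ],
)

```text
time_s: 24.25
ee_pos: [0.4371, -0.3014, 0.2608]
eef_rot: [-1.568, -0.001, -1.787]
force: [-0.5, -0.7, 0.1]
grip_width: 0.0701
```

jog_arm(
  targets=[
    [7,[0,0,0],0],
    [7,[0,0,0],0],
  ],
)

```text
time_s: 24.45
ee_pos: [0.4369, -0.3015, 0.2589]
eef_rot: [-1.569, -0.001, -1.789]
force: [-0.2, -0.0, -1.3]
grip_width: 0.07
```

```bash
python3 - <<'E'
from station import optics,ctrl
from h import *
o=ctrl.get_obs();c=optics.camera("wrist");T=wristT(o,c);W=world(c,T);cv2.imwrite("pics/w3.png",c["img"][:,:,::-1])
m=mask(c,"yellow")&(abs(W[...,2]-.111)<.006);print("jar w",m.sum(),circ(W,m),np.median(W[m][:,2]))
m=(abs(W[...,2]-.056)<.0035)&(np.hypot(W[...,0]-.511,W[...,1]+.317)<.05);print("pan w",m.sum(),circ(W,m))
c=optics.camera("top");W=world(c)
m=mask(c,"yellow")&(abs(W[...,2]-.111)<.008);print("jar t",m.sum(),circ(W,m))
b=np.zeros(W.shape[:2],bool);b[190:320,100:200]=1
for n in ("red","blue","green"):
    m=mask(c,n)&b&(abs(W[...,2]-.143)<.008);print(n,m.sum(),circ(W,m) if m.sum() else 0)
E
python3 go.py .555 .3305 .26 -1.5
```

```text
jar w 1369 [ 0.5106 -0.3168  0.0211  0.5108 -0.3168] 0.11133658454275303
pan w 3263 [ 0.5101 -0.3175  0.045   0.5118 -0.3178]
jar t 361 [ 0.4893 -0.0047  0.3318  0.5095 -0.2972]
red 235 [0.5553 0.3303 0.0168 0.5549 0.3291]
blue 252 [0.3979 0.3328 0.0171 0.398  0.3318]
green 238 [0.4782 0.3325 0.0172 0.4779 0.3316]
t 24.55 ee [ 0.4374 -0.3013  0.2572] [-1.572e+00  1.000e-03 -1.788e+00] q [-0.67  0.22  1.49  0.    1.44  1.12] F [ 0.1  0.3 -0.2] w 0.0699
[-64.23, -0.28, -2.12] -0.288
```

View pics/w3.png

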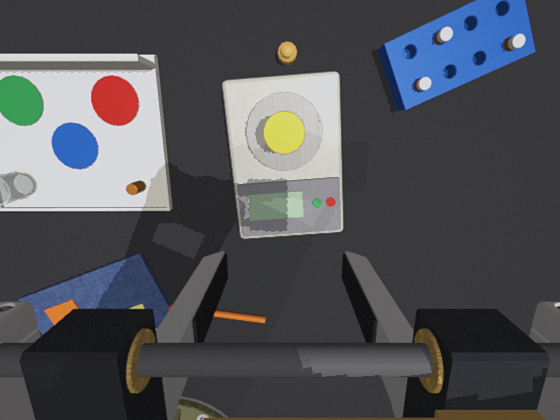

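The jar lid at (284,132) sits centred on the pan, within 1 mm, with its height as expected. Now the red bottle goes back first.

jog_arm(
  targets=[
    [5.8,[-30,-0.3,-1],-0.14],
    [5.8,[-64.2,-0.3,-2.1],-0.288],
    [5.8,[-64.2,-0.3,-2.1],-0.288],
    [5.8,[-64.2,-0.3,-2.1],-0.288],
    [5.8,[-64.2,-0.3,-2.1],-0.288],
    [5.8,[-64.2,-0.3,-2.1],-0.288],
    [5.8,[-64.2,-0.3,-2.1],-0.288],
    [5.8,[-64.2,-0.3,-2.1],-0.288],
    [5.8,[-64.2,-0.3,-2.1],-0.288],
    [5.8,[-64.2,-0.3,-2.1],-0.288],
  ],
)

```text
time_s: 25.55
ee_pos: [0.5289, 0.1929, 0.259]
eef_rot: [-1.573, -0.001, -1.499]
force: [0.3, -1.3, -0.2]
grip_width: 0.0577
```

```bash
python3 go.py .555 .3305 .26 -1.5
```

```text
t 25.55 ee [0.5289 0.1929 0.259 ] [-1.573e+00 -1.000e-03 -1.499e+00] q [0.28 0.29 1.39 0.   1.46 1.78] F [ 0.3 -1.3 -0.2] w 0.0577
[-13.54, -0.1, 3.58] 0.001
```

jog_arm(
  targets=[
    [5.8,[-13.5,0,3.6],0],
    [5.8,[-13.5,0,3.6],0],
    [5.8,[-13.5,0,3.6],0],
    [5.8,[-13.5,0,3.6],0],
    [5.8,[-13.5,0,3.6],0],
    [5.8,[-13.5,0,3.6],0],
  ],
)

```text
time_s: 26.15
ee_pos: [0.5552, 0.3267, 0.2599]
eef_rot: [-1.572, -0.001, -1.501]
force: [-0.2, 0.1, -0.8]
grip_width: 0.0581
```

```bash
python3 go.py .555 .3303 .127 -1.5
```

```text
t 26.15 ee [0.5552 0.3267 0.2599] [-1.572e+00 -1.000e-03 -1.501e+00] q [ 0.48  0.49  1.13 -0.    1.53  1.98] F [-0.2  0.1 -0.8] w 0.0581
[-0.36, 13.29, 0.0] -0.001
```

jog_arm(
  targets=[
    [5.8,[-0.2,2.5,0],0],
    [5.8,[-0.2,6,0],0],
    [5.8,[-0.2,9.5,0],0],
    [5.8,[-0.2,12,0],0],
    [5.8,[-0.2,13.3,0],0],
    [5.8,[-0.2,13.3,0],0],
    [2.5,[-0.2,13.3,0],0],
    [2.5,[-0.2,13.3,0],0],
    [2.5,[-0.2,13.3,0],0],
    [2.5,[-0.2,13.3,0],0],
  ],
  grip_force=25,
)

```text
time_s: 27.15
ee_pos: [0.5552, 0.3296, 0.1288]
eef_rot: [-1.569, 0.001, -1.5]
force: [-0.3, 0.3, 3.6]
grip_width: 0.0328
```

```bash
python3 go.py .555 .33 .26 -1.5 .596 -.1115 .26 -1.5
```

```text
t 27.15 ee [0.5552 0.3296 0.1288] [-1.569e+00  1.000e-03 -1.500e+00] q [0.48 0.57 1.3  0.   1.27 1.98] F [-0.3  0.3  3.6] w 0.0328
[-0.04, -13.12, -0.02] 0.0
[44.29, -13.12, 0.94] 0.0
```

jog_arm(
  targets=[
    [2.5,[0,-1.5,0],0],
    [2.5,[0,-4.5,0],0],
    [2.5,[0,-8,0],0],
    [2.5,[0,-11.5,0],0],
    [2.5,[0.8,-13.1,0],0],
    [2.5,[3,-13.1,0.1],0],
    [2.5,[6.5,-13.1,0.2],0],
    [2.5,[10.5,-13.1,0.3],0],
    [2.5,[14.5,-13.1,0.4],0],
    [2.5,[18.5,-13.1,0.5],0],
  ],
)

```text
time_s: 28.15
ee_pos: [0.5726, 0.1431, 0.2585]
eef_rot: [-1.572, -0.0, -1.5]
force: [1.0, 0.3, -0.5]
grip_width: 0.0331
```

jog_arm(
  targets=[
    [2.5,[4,0,0.1],0],
    [2.5,[8,0,0.2],0],
    [2.5,[12,0,0.3],0],
    [2.5,[16,0,0.4],0],
    [2.5,[20,0,0.4],0],
    [2.5,[23,0,0.4],0],
    [2.5,[25,0,0.4],0],
    [2.5,[25.7,0,0.4],0],
    [2.5,[25.7,0,0.4],0],
    [2.5,[25.7,0,0.4],0],
  ],
)

```text
time_s: 29.15
ee_pos: [0.595, -0.1101, 0.2587]
eef_rot: [-1.571, 0.0, -1.499]
force: [-0.1, 0.8, -0.8]
grip_width: 0.033
```

```bash
python3 go.py .596 -.1115 .134 -1.5
```

```text
t 29.15 ee [ 0.595  -0.1101  0.2587] [-1.571  0.    -1.499] q [-0.24  0.39  1.26  0.    1.49  1.26] F [-0.1  0.8 -0.8] w 0.033
[0.15, 12.47, 0.08] 0.001
```

jog_arm(
  targets=[
    [2.5,[0.1,3,0.1],0],
    [2.5,[0.1,6.5,0.1],0],
    [2.5,[0.1,9.5,0.1],0],
    [2.5,[0.1,11.5,0.1],0],
    [2.5,[0.1,12.2,0.1],0],
    [2.5,[0.1,12.4,0.1],0],
    [2.5,[0.1,12.4,0.1],0],
    [2.5,[0.1,12.4,0.1],0],
  ],
)

```text
time_s: 29.95
ee_pos: [0.5968, -0.1117, 0.1361]
eef_rot: [-1.569, -0.001, -1.5]
force: [0.1, -0.1, -1.2]
grip_width: 0.0331
```

```bash
python3 go.py .596 -.1115 .134 -1.5
```

```text
t 29.95 ee [ 0.5968 -0.1117  0.1361] [-1.569e+00 -1.000e-03 -1.500e+00] q [-0.25  0.48  1.42  0.    1.24  1.25] F [ 0.1 -0.1 -1.2] w 0.0331
[-0.03, 0.21, -0.08] 0.0
```

Within 1 mm of the red spot. Lower 2 mm, release and rise.

jog_arm(
  targets=[
    [2.5,[0,0.1,-0.1],0],
    [2.5,[0,0.2,-0.1],0],
    [2.5,[0,0.2,-0.1],0],
    [5.6,[0,0.2,-0.1],0],
    [5.6,[0,0.2,-0.1],0],
    [5.6,[0,0.2,-0.1],0],
    [5.6,[0,-1.5,-0.1],0],
    [5.6,[0,-5,-0.1],0],
    [5.6,[0,-9,-0.1],0],
    [5.6,[0,-12.6,-0.1],0],
  ],
)

```text
time_s: 30.95
ee_pos: [0.5951, -0.1119, 0.2625]
eef_rot: [-1.571, -0.0, -1.5]
force: [0.8, -0.0, 0.5]
grip_width: 0.056
```

```bash
python3 go.py .478 .3325 .26 -1.5
```

```text
t 30.95 ee [ 0.5951 -0.1119  0.2625] [-1.571 -0.    -1.5  ] q [-0.25  0.39  1.25  0.    1.5   1.25] F [ 0.8 -0.   0.5] w 0.056
[-45.15, 0.25, -8.54] -0.0
```

jog_arm(
  targets=[
    [5.8,[-20,0,-4],0],
    [5.8,[-45.1,0,-8.5],0],
    [5.8,[-45.1,0,-8.5],0],
    [5.8,[-45.1,0,-8.5],0],
    [5.8,[-45.1,0,-8.5],0],
    [5.8,[-45.1,0,-8.5],0],
    [5.8,[-45.1,0,-8.5],0],
    [5.8,[-45.1,0,-8.5],0],
    [5.8,[-45.1,0,-8.5],0],
    [5.8,[-45.1,0,-8.5],0],
  ],
)

```text
time_s: 31.95
ee_pos: [0.4767, 0.3359, 0.2603]
eef_rot: [-1.572, 0.0, -1.496]
force: [-0.5, -0.1, -0.3]
grip_width: 0.0579
```

jog_arm(
  targets=[
    [5.8,[0,0,0],0],
    [5.8,[0,0,0],0],
  ],
)

```text
time_s: 32.15
ee_pos: [0.4789, 0.331, 0.2607]
eef_rot: [-1.571, -0.0, -1.501]
force: [0.2, 0.0, 0.7]
grip_width: 0.0583
```

```bash
python3 go.py .478 .3323 .127 -1.5
```

```text
t 32.15 ee [0.4789 0.331  0.2607] [-1.571 -0.    -1.501] q [ 0.54  0.34  1.33 -0.    1.47  2.04] F [0.2 0.  0.7] w 0.0583
[-0.13, 13.37, -0.08] -0.001
```

jog_arm(
  targets=[
    [5.8,[-0.1,2.5,0],0],
    [5.8,[-0.1,6,0],0],
    [5.8,[-0.1,9.5,0],0],
    [5.8,[-0.1,12,0],0],
    [5.8,[-0.1,13.3,0],0],
    [5.8,[-0.1,13.3,0],0],
    [2.5,[-0.1,13.3,0],0],
    [2.5,[-0.1,13.3,0],0],
    [2.5,[-0.1,13.3,0],0],
    [2.5,[-0.1,13.3,0],0],
  ],
)

```text
time_s: 33.15
ee_pos: [0.4788, 0.3331, 0.1287]
eef_rot: [-1.569, 0.001, -1.5]
force: [0.6, -1.3, 3.5]
grip_width: 0.0331
```

```bash
python3 go.py .478 .3323 .26 -1.5 .6228 .0092 .26 -1.5
```

```text
t 33.15 ee [0.4788 0.3331 0.1287] [-1.569e+00  1.000e-03 -1.500e+00] q [ 0.55  0.44  1.5  -0.    1.2   2.05] F [ 0.6 -1.3  3.5] w 0.0331
[0.08, -13.13, -0.09] 0.0
[33.33, -13.13, 12.07] 0.0
```

jog_arm(
  targets=[
    [2.5,[0,-1.5,0],0],
    [2.5,[0,-4.5,0],0],
    [2.5,[0,-8,0],0],
    [2.5,[0,-11.5,0],0],
    [2.5,[0.8,-13.1,0.3],0],
    [2.5,[3,-13.1,1.1],0],
    [2.5,[6,-13.1,2.2],0],
    [2.5,[9.5,-13.1,3.4],0],
    [2.5,[13,-13.1,4.7],0],
    [2.5,[16.5,-13.1,6],0],
  ],
)

```text
time_s: 34.15
ee_pos: [0.5503, 0.1713, 0.2589]
eef_rot: [-1.571, 0.0, -1.5]
force: [-0.3, 0.4, -2.1]
grip_width: 0.0328
```

jog_arm(
  targets=[
    [2.5,[3.5,0,1.3],0],
    [2.5,[7,0,2.5],0],
    [2.5,[10.5,0,3.8],0],
    [2.5,[13.5,0,4.9],0],
    [2.5,[15.8,0,5.7],0],
    [2.5,[16.7,0,6],0],
    [2.5,[16.7,0,6],0],
    [2.5,[16.7,0,6],0],
    [2.5,[16.7,0,6],0],
  ],
)

```text
time_s: 35.05
ee_pos: [0.6214, 0.0115, 0.259]
eef_rot: [-1.571, 0.0, -1.499]
force: [-0.1, 0.3, -1.8]
grip_width: 0.0331
```

```bash
python3 go.py .6228 .0092 .134 -1.5
```

```text
t 35.05 ee [0.6214 0.0115 0.259 ] [-1.571  0.    -1.499] q [-0.04  0.43  1.21  0.    1.5   1.46] F [-0.1  0.3 -1.8] w 0.0331
[0.24, 12.5, 0.12] 0.001
```

jog_arm(
  targets=[
    [2.5,[0.2,3,0.1],0],
    [2.5,[0.2,6.5,0.1],0],
    [2.5,[0.2,9.5,0.1],0],
    [2.5,[0.2,11.5,0.1],0],
    [2.5,[0.2,12.2,0.1],0],
    [2.5,[0.2,12.45,0.1],0],
    [2.5,[0.2,12.45,0.1],0],
    [2.5,[0.2,12.45,0.1],0],
  ],
)

```text
time_s: 35.85
ee_pos: [0.6233, 0.0085, 0.1356]
eef_rot: [-1.569, -0.0, -1.5]
force: [0.2, 0.4, -1.3]
grip_width: 0.033
```

```bash
python3 go.py .6232 .0092 .134 -1.5
```

```text
t 35.85 ee [0.6233 0.0085 0.1356] [-1.569 -0.    -1.5  ] q [-0.05  0.51  1.37  0.    1.25  1.45] F [ 0.2  0.4 -1.3] w 0.033
[-0.07, 0.16, -0.01] 0.0
```

jog_arm(
  targets=[
    [2.5,[0,0.1,0],0],
    [2.5,[0,0.15,0],0],
    [2.5,[0,0.15,0],0],
    [5.6,[0,0.15,0],0],
    [5.6,[0,0.15,0],0],
    [5.6,[0,0.15,0],0],
    [5.6,[0,-1.5,0],0],
    [5.6,[0,-5,0],0],
    [5.6,[0,-9,0],0],
    [5.6,[0,-12.6,0],0],
  ],
)

```text
time_s: 36.85
ee_pos: [0.6226, 0.0084, 0.262]
eef_rot: [-1.571, 0.0, -1.5]
force: [-0.0, 0.7, 1.4]
grip_width: 0.0558
```

```bash
python3 go.py .398 .3327 .26 -1.5
```

```text
t 36.85 ee [0.6226 0.0084 0.262 ] [-1.571  0.    -1.5  ] q [-0.05  0.43  1.2   0.    1.51  1.45] F [-0.   0.7  1.4] w 0.0558
[-33.94, 0.2, -20.11] 0.0
```

jog_arm(
  targets=[
    [5.8,[-17,0,-10],0],
    [5.8,[-33.9,0,-20.1],0],
    [5.8,[-33.9,0,-20.1],0],
    [5.8,[-33.9,0,-20.1],0],
    [5.8,[-33.9,0,-20.1],0],
    [5.8,[-33.9,0,-20.1],0],
    [5.8,[-33.9,0,-20.1],0],
    [5.8,[-33.9,0,-20.1],0],
    [5.8,[-33.9,0,-20.1],0],
    [5.8,[-33.9,0,-20.1],0],
  ],
)

```text
time_s: 37.85
ee_pos: [0.398, 0.3326, 0.2602]
eef_rot: [-1.571, -0.0, -1.498]
force: [-0.2, -0.7, -0.2]
grip_width: 0.0581
```

jog_arm(
  targets=[
    [5.8,[0,0,0],0],
    [5.8,[0,0,0],0],
  ],
)

```text
time_s: 38.05
ee_pos: [0.3991, 0.3313, 0.2602]
eef_rot: [-1.571, -0.0, -1.502]
force: [-0.1, 0.6, -0.5]
grip_width: 0.0583
```

```bash
python3 go.py .398 .3327 .127 -1.5
```

```text
t 38.05 ee [0.3991 0.3313 0.2602] [-1.571 -0.    -1.502] q [ 0.62  0.19  1.52 -0.    1.44  2.12] F [-0.1  0.6 -0.5] w 0.0583
[-0.14, 13.32, -0.1] -0.002
```

jog_arm(
  targets=[
    [5.8,[-0.1,2.5,-0.1],0],
    [5.8,[-0.1,6,-0.1],0],
    [5.8,[-0.1,9.5,-0.1],0],
    [5.8,[-0.1,12,-0.1],0],
    [5.8,[-0.1,13.3,-0.1],0],
    [5.8,[-0.1,13.3,-0.1],0],
    [2.5,[-0.1,13.3,-0.1],0],
    [2.5,[-0.1,13.3,-0.1],0],
    [2.5,[-0.1,13.3,-0.1],0],
    [2.5,[-0.1,13.3,-0.1],0],
  ],
)

```text
time_s: 39.05
ee_pos: [0.3976, 0.3334, 0.1281]
eef_rot: [-1.569, 0.001, -1.5]
force: [0.3, -0.9, 4.1]
grip_width: 0.0336
```

```bash
python3 go.py .398 .3327 .26 -1.5 .5537 -.039 .26 -1.5
```

```text
t 39.05 ee [0.3976 0.3334 0.1281] [-1.569e+00  1.000e-03 -1.500e+00] q [ 0.63  0.3   1.69 -0.    1.15  2.13] F [ 0.3 -0.9  4.1] w 0.0336
[0.08, -13.19, 0.03] 0.0
[38.25, -13.19, 12.93] 0.0
```

jog_arm(
  targets=[
    [2.5,[0,-1.5,0],0],
    [2.5,[0,-4.5,0],0],
    [2.5,[0,-8,0],0],
    [2.5,[0,-11.5,0],0],
    [2.5,[0.8,-13.2,0.3],0],
    [2.5,[3,-13.2,1],0],
    [2.5,[6.5,-13.2,2.2],0],
    [2.5,[10,-13.2,3.4],0],
    [2.5,[14,-13.2,4.7],0],
    [2.5,[18,-13.2,6.1],0],
  ],
)

```text
time_s: 40.05
ee_pos: [0.471, 0.1566, 0.2595]
eef_rot: [-1.57, 0.0, -1.499]
force: [0.7, 1.3, -1.7]
grip_width: 0.0331
```

jog_arm(
  targets=[
    [2.5,[4,0,1.4],0],
    [2.5,[8,0,2.7],0],
    [2.5,[12,0,4.1],0],
    [2.5,[15.5,0,5.2],0],
    [2.5,[18.5,0,6.2],0],
    [2.5,[20,0,6.7],0],
    [2.5,[20.2,0,6.8],0],
    [2.5,[20.2,0,6.8],0],
    [2.5,[20.2,0,6.8],0],
  ],
)

```text
time_s: 40.95
ee_pos: [0.5527, -0.0375, 0.2594]
eef_rot: [-1.571, 0.0, -1.499]
force: [0.7, 0.4, -2.3]
grip_width: 0.0334
```

```bash
python3 go.py .5535 -.039 .134 -1.5
```

```text
t 40.95 ee [ 0.5527 -0.0375  0.2594] [-1.571  0.    -1.499] q [-0.13  0.27  1.42  0.    1.45  1.36] F [ 0.7  0.4 -2.3] w 0.0334
[0.16, 12.54, 0.07] 0.001
```

jog_arm(
  targets=[
    [2.5,[0.1,3,0],0],
    [2.5,[0.1,6.5,0],0],
    [2.5,[0.1,9.5,0],0],
    [2.5,[0.1,11.5,0],0],
    [2.5,[0.1,12.2,0],0],
    [2.5,[0.1,12.5,0],0],
    [2.5,[0.1,12.5,0],0],
    [2.5,[0.1,12.5,0],0],
  ],
)

```text
time_s: 41.75
ee_pos: [0.5535, -0.0396, 0.1354]
eef_rot: [-1.569, -0.0, -1.5]
force: [-0.6, 0.4, -0.5]
grip_width: 0.0331
```

```bash
python3 go.py .5535 -.039 .133 -1.5
```

```text
t 41.75 ee [ 0.5535 -0.0396  0.1354] [-1.569 -0.    -1.5  ] q [-0.14  0.37  1.58  0.    1.19  1.36] F [-0.6  0.4 -0.5] w 0.0331
[-0.06, 0.24, 0.0] 0.0
```

jog_arm(
  targets=[
    [2.5,[0,0.1,0],0],
    [2.5,[0,0.2,0],0],
    [2.5,[0,0.2,0],0],
    [5.6,[0,0.2,0],0],
    [5.6,[0,0.2,0],0],
    [5.6,[0,0.2,0],0],
    [5.6,[0,-1.5,0],0],
    [5.6,[0,-5,0],0],
    [5.6,[0,-9,0],0],
    [5.6,[0,-12.6,0],0],
  ],
)

```text
time_s: 42.75
ee_pos: [0.5529, -0.0396, 0.262]
eef_rot: [-1.571, -0.0, -1.5]
force: [0.4, 0.4, 0.8]
grip_width: 0.0563
```

jog_arm(
  targets=[
    [5.6,[0,-2,-3],0],
    [5.6,[0,-2,-7],0],
    [5.6,[0,-2,-11],0],
    [5.6,[0,-2,-13],0],
    [5.6,[0,-2,-13],0],
    [5.6,[0,-2,-13],0],
  ],
)

```text
time_s: 43.35
ee_pos: [0.4236, -0.0489, 0.2806]
eef_rot: [-1.57, -0.0, -1.5]
force: [1.0, -0.1, 1.1]
grip_width: 0.0559
```

```bash
python3 - <<'E'
from station import optics,ctrl
from h import *
S=dict(red=(.5959,-.1115),blue=(.5537,-.039),green=(.6228,.0092))
o=ctrl.get_obs();print(o["time_s"],o["ee_pos"],o["force"].round(1))
for v in ("wrist","top"):
    o=ctrl.get_obs();c=optics.camera(v);T=wristT(o,c) if v=="wrist" else None;W=world(c,T);cv2.imwrite(f"pics/{v}4.png",c["img"][:,:,::-1])
    for n,s in S.items():
        m=mask(c,n)&(abs(W[...,2]-.148)<.008)&(np.hypot(W[...,0]-s[0],W[...,1]-s[1])<.05)
        if m.sum(): k=circ(W,m);print(v,n,k[:3],"off mm",((k[:2]-s)*1000).round(1),"top z",np.median(W[m][:,2]).round(4))
    m=mask(c,"yellow")&(abs(W[...,2]-.111)<.008)&(np.hypot(W[...,0]-.51,W[...,1]+.317)<.05)
    if m.sum(): print(v,"jar",circ(W,m)[:3],np.median(W[m][:,2]))
    if v=="top": m=(W[...,2]>.025)&(W[...,2]<.075);m[:,:255]=0;m[:,285:]=0;m[:222]=0;m[250:]=0;print("beaker",m.sum(),circ(W,m))
E
```

```text
43.35 [ 0.42360781 -0.04892881  0.28056518] [ 1.  -0.1  1.1]
wrist red [ 0.5934 -0.1108  0.0172] off mm [-2.5  0.7] top z 0.1482
wrist blue [ 0.5521 -0.0399  0.0168] off mm [-1.6 -0.9] top z 0.1483
wrist green [0.6089 0.0066 0.0116] off mm [-13.9  -2.6] top z 0.1471
wrist jar [ 0.5114 -0.3166  0.0221] 0.11133352493287102
top red [ 0.595  -0.1106  0.0172] off mm [-0.9  0.9] top z 0.1479
top blue [ 0.5524 -0.0392  0.0161] off mm [-1.3 -0.2] top z 0.148
top green [0.6212 0.0083 0.0163] off mm [-1.6 -0.9] top z 0.1479
top jar [ 0.5112 -0.3153  0.0212] 0.11098827435352404
beaker 126 [0.5214 0.0489 0.0195 0.5238 0.0506]
```

View pics/wrist4.png

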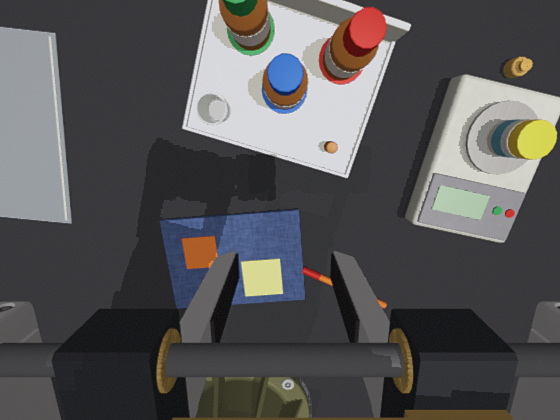

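All three bottles stand on their own spots: blue (285,75), red (366,30) and green (cut off by the frame at the top, but centred in the top view). The jar is on the pan and the beaker is unmoved at (213,108).

```bash
python3 -c "
from station import ctrl
print(ctrl.hand_in())"
```

```text
the job is handed in; nothing more can be done
None
```

The job is done and handed in at about 43 s on the robot's clock, against the 138 s limit. I moved the three bottles to the mat, put the jar on the balance pan, then returned red, green and blue to their spots.

| Item | Last check (top view) |
|---|---|
| Bottles | Centres within 2 mm of their spots, cap tops at 148 mm, which fits standing upright |
| Jar | About 1–2 mm from the pan centre, lid top at 111 mm, as expected |
| Beaker | Same place as at the start to within measurement (0.1 mm) |
| Gripper | Open and clear of everything |

Two things did not go perfectly:
- **Wrist reading of green:** the last wrist view put the green cap 14 mm off, but the cap was cut off by the edge of the picture. I relied on the top view, which put it about 2 mm off.
- **First placing on the mat:** I released the blue bottle about 3 mm above the mat. It settled upright with no harm.

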